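# Swap the measuring cell in the photometer's V-block and hold it for the reading

## Task

The blank reading is finished: lift the blank cell out of the V-block of the open photometer stage and lay it back, stopper up, in the empty groove of the cell case. Then take the other cell of the same length from the case, seat it in the V-block with its stopper up and its ends midway between the two lens noses, and, because this V-block has no clamp, keep it gripped and pressed firmly down onto both sloping faces for the reading. Finish while still holding it pressed there; do not force it, and leave the short cell and the other things on the bench where they are.

Things in the scene. Friction and masses are not known exactly. Their poses are not given: they have to be found in the camera images.
- blank_mid (a point): Centre of the blank cell, in the V-block at the start: a closed, rigid steel cylinder 36 mm in diameter, 80 mm long, 0.15 to 0.26 kg, with black end rings and glass end windows; a white stopper 13 mm in diameter stands up half-way along it, its top 28 mm from the cell's axis. x runs along the cell's axis (either end may lead), z through the stopper (up).
- sample_mid (a point): Centre of the sample cell, which lies in one of the three grooves of the cell case at the start: the same as the blank cell (36 mm diameter, 80 mm long, same stopper and mass range, same axes). It is known from the third cell by its length.
- short_mid (a point): Centre of the short cell, which also lies in a groove of the case: same diameter and stopper but only 40 mm long, same axes. Not needed: leave it where it lies.
- vee_seat (a point): On the stage: where the centre of a cell seated in the V-block belongs, 70 mm above the bench. y runs along the V and the light beam, x across it, z up. The V is 90 degrees, symmetric, 70 mm long; a seated cell touches each face along a line 12.7 mm beside and 12.7 mm below its axis.
- stage: The open photometer stage, fixed to the bench: base plate 96 mm (x) by 250 mm (y), 12 mm thick, origin under its middle, V-block in the middle, beam along y. The faces of the two black lens noses (28 mm diameter, on the beam) are 55 mm either way along y from the middle; behind them, from 67 mm out, stand the lamp and detector housings, 70 mm wide, up to 106 mm above the bench.
- vee_a: The half of the V-block with the sloping steel face on the -x side of vee_seat; origin and axes as vee_seat. Fixed and rigid. The whole V-block is 30 mm wide, less than a cell, its top edges 11 mm below a seated cell's axis, so fingers holding a cell can straddle it down to 30 mm below that axis, where a 50 mm wide foot begins.
- vee_b: The other half of the V-block, with the sloping steel face on the +x side of vee_seat; origin and axes as vee_seat. Fixed and rigid, so the push rises quickly once a cell touches; a downward push of 10 to 15 N is a firm seating, over 50 N is forcing.
- case: The cell case (fixed): a wooden slab 120 mm (x) by 256 mm (y), 10 mm thick, origin under its middle, with three grooves along x, at y = -80, 0 and 80 mm. Each is a 90 degree V on a ridge 74 mm long, 30 mm wide; a cell in it has its axis 38 mm above the bench. Between the ridges the slab is open, so fingers can go down on both sides of a cell to 12 mm above the bench.
- free_groove (a point): Where the centre of a cell lies in the one empty groove of the case, 38 mm above the bench; x runs along the groove, z up.
- beaker: Empty glass beaker, 68 mm in diameter, 85 mm high, origin under its middle. Bystander.
- washbottle: Clear plastic wash bottle, 62 mm in diameter, 178 mm high with its white bent nozzle, origin under its middle. Bystander.
- carton: Closed cardboard carton, 110 by 130 by 55 mm, origin under its middle. Bystander.
Things that resemble listed ones, but are neither listed nor needed, are in the scene too. What is shaped like the part that bears sample_mid but blue is not meant.

How it is judged:
On the way, in this order (a step that is already met when the one before it is completed fails the run):
1. the blank cell lies released in the empty groove of the case (x of blank_mid in the frame of free_groove between -0.01 and 0.01 m and y of blank_mid in the frame of free_groove between -0.003 and 0.003 m and z of blank_mid in the frame of free_groove between -0.003 and 0.003 m and angle between the x axis of blank_mid and the x axis of free_groove, either way round below 0.07 rad and angle between blank_mid's own z axis and vertical below 0.35 rad and contact force between the fingers and blank below 0.1 N), for 0.2 s.
2. the sample cell is seated in the V-block and pressed onto both faces (y of sample_mid in the frame of vee_seat between -0.006 and 0.006 m and x of sample_mid in the frame of vee_seat between -0.0025 and 0.0025 m and z of sample_mid in the frame of vee_seat between -0.0025 and 0.0025 m and angle between the x axis of sample_mid and the y axis of vee_seat, either way round below 0.053 rad and angle between sample_mid's own z axis and vertical below 0.35 rad and contact force between sample and vee_a above 3 N and contact force between sample and vee_b above 3 N and contact force between the fingers and sample above 3 N and linear speed of sample below 0.02 m/s), for 0.3 s.
At the end, for the whole second after the job is handed in: Blank released in the once empty groove (10 mm along, 3 mm across), stopper up; sample in the V: within 6 mm of the middle, 2.5 mm across and in height, 3 degrees, stopper up within 20, over 3 N on each face (weight alone: under 2 N), fingers still holding; short cell within 15 mm of its start (all of step 1 and all of step 2 and distance of short_mid from where it was at the start of the episode below 0.015 m); the arm keeps its last pose, push and grip.
It fails at once if the sample cell is forced: more than 45 N on a face of the V-block (contact force between sample and vee_a above 45 N or contact force between sample and vee_b above 45 N).
It fails at once if a bystander (short cell, beaker, wash bottle, carton) is displaced or knocked over (distance of short_mid from where it was at the start of the episode above 0.02 m or distance of any of beaker, washbottle, carton from where it was at the start of the episode above 0.03 m or angle between any of beaker, washbottle's own z axis and vertical above 0.5 rad).
It also fails if it takes over 64 s, if anything falls off the work surface, if the arm or the gripper's body presses on something with over 40 N, if the wrist force passes 120 N, or if a joint passes its speed limit or range.

## Robot

A 6-joint arm with a two-finger parallel gripper is mounted at the origin on the work surface. World frame = base frame: x ahead of the robot, y to its left, z up, the work surface at z = 0. Lengths are in m, angles in rad, forces in N, time in s.
With the tool pointing down it reaches from about 0.25 to 0.775 m from the base axis. Payload 4 kg.
Tool frame: the origin (TCP) lies at the very end of the fingers, on their centre line; the grasp point (between the pads) lies 19 mm behind it; y points along the fingers, x is the direction in which the jaws open and shut, and the axes are right-handed (so a half turn about y gives the same grasp; the last joint's range is limited). The gripper opens to 94 mm and grips with 3 to 60 N. Pads are 16 mm wide; open, the fingers measure 119 mm over their backs; the gripper's body (75 mm by 177 mm) begins 78 mm behind the grasp point.
Start: joints at [-1.358, 0.087, 1.371, -0, 1.684, -0.103], TCP at [0.171, -0.523, 0.206] pointing down, gripper open.
Joint ranges: [-3.1, 3.1], [-0.76, 2.03], [0.27, 2.55], [-1.08, 4.22], [0.17, 2.65], [-2.57, 2.57]. Speed limits (rad/s): [2.79, 2.79, 3.14, 3.14, 3.14, 3.14].

## Interface

Orientations are given as [roll, pitch, yaw] about the fixed x, y, z axes, in that order (R = Rz(yaw) Ry(pitch) Rx(roll)).
In Python, from bench import robot gives the robot as it stands.
- The arm moves only by the shell command python3 -m handwheel 'ROWS' [OPENING]. ROWS is JSON, a list of rows, each an object with "delta_pos": the shift along the tool's x, y, z in mm, a list of three; "yaw": the turn about the tool's y in rad. A call has 1 to 12 rows; each row is the pose to reach, as a shift and turn from the pose commanded when the call began, along the tool's axes at that moment; what a row does not reach only later rows make up. A row lasts 1/10 s, in which the tool goes at most 50 mm and 8.59 degrees, less where a joint would pass 70% of its speed; a pose out of reach is approached as far as the arm can. A call with a gripper value outside its range is refused whole. OPENING is the closure in counts, from 0 (fully open) to 255 (shut), set as the call begins (- or left out, the last holds). The fingers move at their own pace and stop on an object; the grip force is fixed at half the most. Time passes only in rows, so rows that repeat a pose let the fingers close. It gives the time, the measured TCP pose, the force and the opening at its end, in the units of the state.
- robot.get_obs(): the state, without advancing time (a new reading comes with each control period).
- robot.snapshot(name): name is "scene" or "side" or "wrist"; returns a dict with "image" (400x640x3 uint8, red, green, blue), "fx", "fy", "cx", "cy" (pixels), "rvec" (rotation vector, rad) and "tvec" (3), from world to camera coordinates, as OpenCV has them. Camera axes: x right, y down, z forward; pixel columns grow to the right and rows downward; lengths in m; the calibration is good to about 2 mm. A picture is of the moment at which its call begins. There is no depth.
- robot.close_job(): hands the job in, once; it reports no verdict.
The state is a dict: "time": time; "joint_positions": joint angles; "qvel": joint speeds; "joint_torque": joint torques, N m; "tool_pos": TCP position; "ee_rot": TCP orientation; "wrist_force": force on the tool from outside, world axes, zero at the start; "wrist_torque": the same for the moment, N m; "width": finger opening in m.
Only numpy, scipy, OpenCV 4.12 (cv2) and the standard library are available. Lean on these libraries where they do the work, as an engineer would, in place of code of your own. Each camera call takes 0.05 s, during which the arm holds its last target.

## Working session

There is one attempt and no reset: what is moved stays moved. The work goes in short steps, Python scripts to look and compute and a shell command to move; the robot and the scene stay as the last step left them, time stands still between calls to the robot, and variables do not carry over. Pictures are saved under pics/ and viewed, and the job is handed in when it is done.

```bash
ls; mkdir -p pics; python3 - <<'E'
from bench import robot
import cv2
o=robot.get_obs()
for k,v in o.items(): print(k,v)
for n in ["scene","side","wrist"]:
    s=robot.snapshot(n)
    cv2.imwrite(f"pics/{n}0.png",s["image"][:,:,::-1])
    print(n,s["fx"],s["fy"],s["cx"],s["cy"],s["rvec"],s["tvec"])
E
```

```text
pics
time 0.0
joint_positions [-1.35809457e+00  8.79721095e-02  1.37221195e+00 -2.54684202e-05
  1.68359835e+00 -1.03098045e-01]
qvel [ 0.0008223  -0.00098652 -0.0016636   0.00171839  0.00022878  0.00081254]
joint_torque [-3.69357431e-04 -3.40181172e+01 -3.02425718e+01  7.16905436e-02
  3.29801522e-02 -1.62937281e-04]
tool_pos [ 0.17069171 -0.522279    0.20431629]
ee_rot [-1.57059615  0.00218073 -1.25499915]
wrist_force [0.91964091 0.25737563 1.13191194]
wrist_torque [-0.03875656  0.00325058  0.0504073 ]
width 0.0940149672818878
scene 495.36355793362276 495.36355793362276 313.5079885434175 190.58891153101106 [ 1.99242614  1.59709821 -0.57015414] [-0.11829049 -0.39450797  2.02371808]
side 436.4372185955956 436.4372185955956 327.3717418315363 199.46787088472274 [ 0.75408878 -2.57657353  1.0917864 ] [0.46570479 0.2643234  1.10874264]
wrist 288.78620950583297 288.78620950583297 318.3225066509809 201.16474215511954 [-2.34627279  1.69725736  0.25183204] [-0.54848413 -0.0313227   0.39202875]
```

View pics/scene0.png

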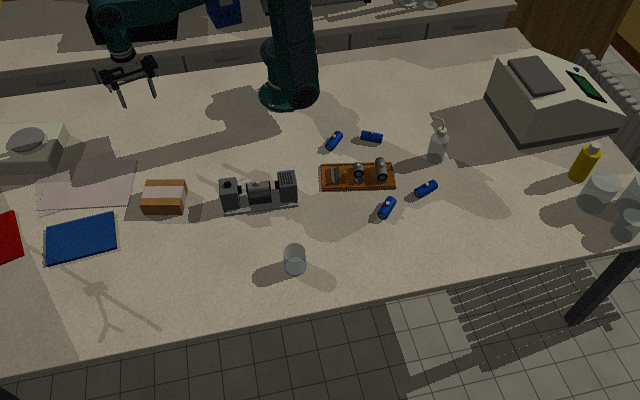

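View pics/side0.png

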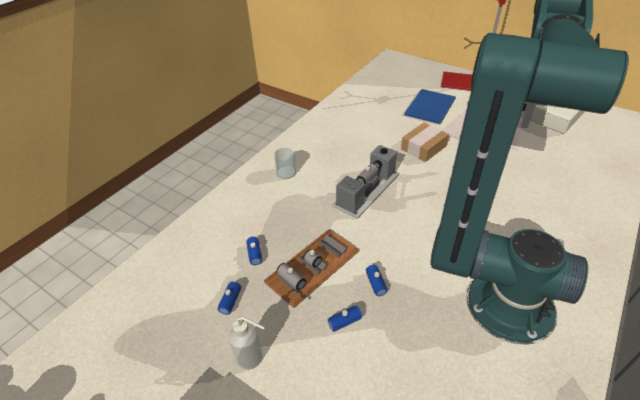

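View pics/wrist0.png

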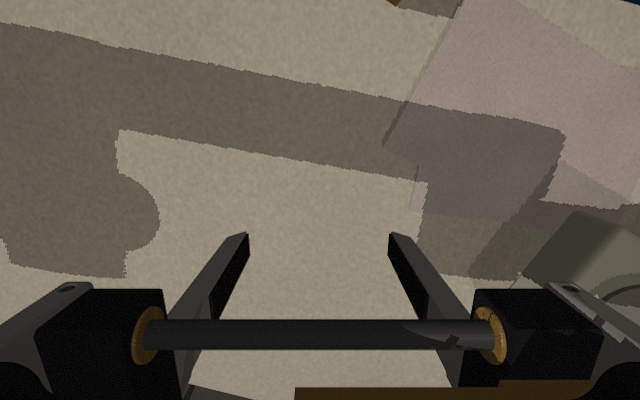

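The case is at about (358,176) in the scene view and (312,266) in the side view. The stage is at (260,190) and (368,182). Next I'll enlarge both.

```bash
python3 - <<'E'
import cv2
a=cv2.imread("pics/scene0.png");b=cv2.imread("pics/side0.png")
def c(i,x,y,w,h,k,n): cv2.imwrite("pics/"+n,cv2.resize(i[y:y+h,x:x+w],None,fx=k,fy=k,interpolation=cv2.INTER_CUBIC))
c(a,210,145,200,75,4,"sc_crop.png")
c(b,255,215,120,100,6,"sd_case.png")
c(b,325,135,90,90,6,"sd_stage.png")
E
```

```text
(no output)
```

View pics/sc_crop.png

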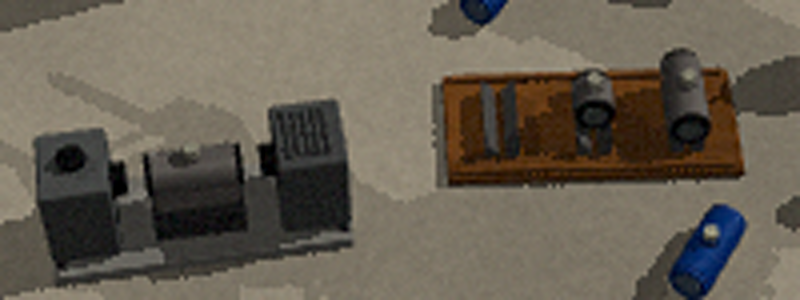

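View pics/sd_case.png

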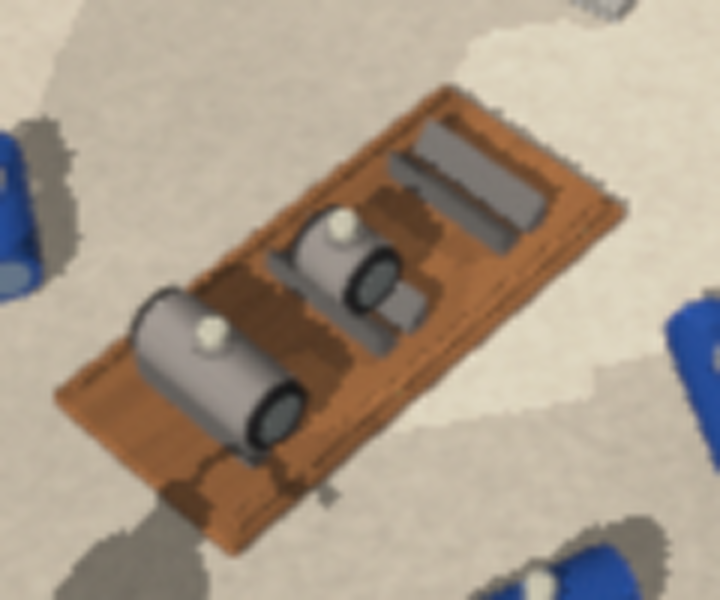

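View pics/sd_stage.png

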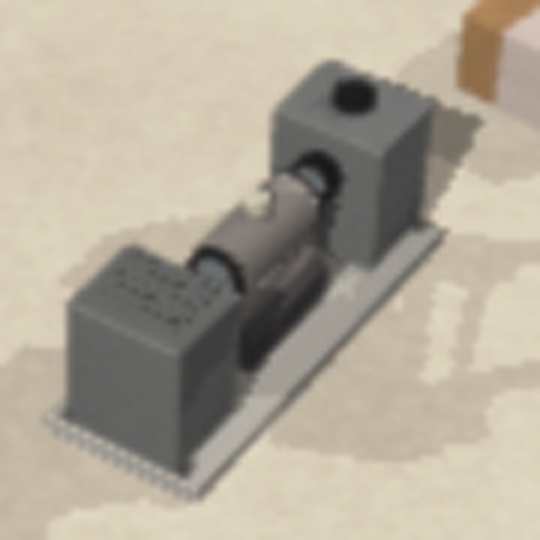

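The candidates for the sample are the long steel cell in the case's end groove (side ≈(290,275), scene ≈(381,169)), the short steel cell in the middle groove (side ≈(313,259)) and four blue cells. The long steel one is twice the length of the short one and isn't blue, so it is the sample. The empty groove is the one nearest the stage (side ≈(333,246)). Now I'll fit the poses.

```bash
cat > h.py <<'E'
import numpy as np,cv2
from scipy.optimize import least_squares
C={"scene":(495.36355793362276,313.5079885434175,190.58891153101106,[1.99242614,1.59709821,-0.57015414],[-0.11829049,-0.39450797,2.02371808]),
"side":(436.4372185955956,327.3717418315363,199.46787088472274,[0.75408878,-2.57657353,1.0917864],[0.46570479,0.2643234,1.10874264])}
def proj(cam,P):
    f,cx,cy,r,t=C[cam]
    return cv2.projectPoints(np.array(P,float).reshape(-1,3),np.array(r,float),np.array(t,float),np.array([[f,0,cx],[0,f,cy],[0,0,1]]),None)[0].reshape(-1,2)
def addsnap(n,s): C[n]=(s["fx"],s["cx"],s["cy"],s["rvec"],s["tvec"])
def world(p,L):
    x,y,a=p; L=np.array(L,float); c,s=np.cos(a),np.sin(a)
    return np.c_[x+c*L[:,0]-s*L[:,1],y+s*L[:,0]+c*L[:,1],L[:,2]]
def fit(obs,p0):
    # obs: list of (cam, localpts, pixels)
    def f(p): return np.concatenate([((proj(c,world(p,L))-np.array(u)))[~np.isnan(np.array(u))] for c,L,u in obs])
    r=least_squares(f,p0,loss="soft_l1",f_scale=1.0); return r.x,r.fun
def back(cam,uv,z):
    f,cx,cy,r,t=C[cam]; R=cv2.Rodrigues(np.array(r,float))[0]; o=-R.T@np.array(t,float)
    d=R.T@np.array([(uv[0]-cx)/f,(uv[1]-cy)/f,1]); return o+d*(z-o[2])/d[2]
def uc(pts,x0,y0,k): return [( x0+(u+.5)/k-.5, y0+(v+.5)/k-.5) for u,v in pts]
E
python3 - <<'E'
from h import *
sd=uc([(57,393),(448,88),(624,205),(233,543)],255,215,6)
sc=uc([(444,78),(726,70),(743,172),(448,180)],210,145,4)
for c,p in (("side",sd),("scene",sc)):
    print(c,[np.round(back(c,q,.01)[:2],3).tolist() for q in p])
sh=uc([(68,300),(132,247),(238,290),(180,350),(275,110),(330,62),(432,100),(378,152)],325,135,6)
print([np.round(back("side",q,.106)[:2],3).tolist() for q in sh])
sb=uc([(45,418),(195,492),(440,230)],325,135,6)
print([np.round(back("side",q,.012)[:2],3).tolist() for q in sb])
sb=uc([(35,135),(105,127),(117,185),(45,192),(268,107),(338,98),(348,158),(282,165)],210,145,4)
print([np.round(back("scene",q,.106)[:2],3).tolist() for q in sb])
E
```

```text
side [[0.572, 0.284], [0.524, 0.038], [0.413, 0.057], [0.46, 0.305]]
scene [[0.417, 0.055], [0.463, 0.303], [0.578, 0.28], [0.532, 0.032]]
[[0.556, -0.049], [0.55, -0.1], [0.488, -0.1], [0.49, -0.047], [0.543, -0.236], [0.538, -0.289], [0.476, -0.288], [0.48, -0.233]]
[[0.573, -0.053], [0.48, -0.049], [0.467, -0.297]]
[[0.489, -0.302], [0.493, -0.245], [0.555, -0.243], [0.55, -0.3], [0.501, -0.113], [0.503, -0.055], [0.568, -0.06], [0.564, -0.112]]
```

```bash
cat >> h.py <<'E'
from scipy.spatial.transform import Rotation as Ro
def toolR(o): return Ro.from_euler("xyz",o["ee_rot"]).as_matrix()
def plan(o,x,y,z,yaw):
    R=toolR(o); d=R.T@(np.array([x,y,z])-o["tool_pos"])*1000
    w=-(yaw-o["ee_rot"][2]); print("delta mm",np.round(d,1),"yaw",round(float((w+np.pi)%(2*np.pi)-np.pi),3))
E
python3 - <<'E'
from h import *
from bench import robot
o=robot.get_obs(); s=robot.snapshot("wrist")
Rc=cv2.Rodrigues(np.array(s["rvec"]))[0]; c=-Rc.T@np.array(s["tvec"])
print("cam in tool",toolR(o).T@(c-o["tool_pos"])); print("axes in tool\n",toolR(o).T@Rc.T)
print("bottle",back("side",(247,364),0),back("scene",(437,161),0))
print("beaker",back("side",(286,175),0),back("scene",(294,272),0)); print("carton",back("side",(425,142),.055))
plan(o,.46,-.172,.26,-.06)
E
```

```text
cam in tool [-0.00076878 -0.17890891  0.08395451]
axes in tool
 [[ 9.99997591e-01  2.12528759e-03  5.48739115e-04]
 [ 8.60771055e-05 -2.87774406e-01  9.57698222e-01]
 [ 2.19329721e-03 -9.57695867e-01 -2.87773896e-01]]
bottle [0.46186122 0.48416787 0.        ] [0.48529006 0.4701068  0.        ]
beaker [ 0.79103113 -0.10082669  0.        ] [ 8.19401007e-01 -1.21112901e-01 -2.22044605e-16]
carton [ 0.44195635 -0.44845392  0.055     ]
delta mm [-243.3  -55.   383.8] yaw -1.195
```

```bash
python3 -m handwheel '[{"delta_pos":[-60,-55,95],"yaw":-0.3},{"delta_pos":[-120,-55,190],"yaw":-0.6},{"delta_pos":[-180,-55,290],"yaw":-0.9},{"delta_pos":[-243,-55,384],"yaw":-1.195},{"delta_pos":[-243,-55,384],"yaw":-1.195},{"delta_pos":[-243,-55,384],"yaw":-1.195},{"delta_pos":[-243,-55,384],"yaw":-1.195},{"delta_pos":[-243,-55,384],"yaw":-1.195},{"delta_pos":[-243,-55,384],"yaw":-1.195},{"delta_pos":[-243,-55,384],"yaw":-1.195},{"delta_pos":[-243,-55,384],"yaw":-1.195},{"delta_pos":[-243,-55,384],"yaw":-1.195}]' 92
python3 - <<'E'
from h import *
from bench import robot
import pickle
o=robot.get_obs(); print(o["tool_pos"],o["ee_rot"],o["time"],o["width"])
s=robot.snapshot("wrist"); pickle.dump(s,open("w1.pkl","wb")); cv2.imwrite("pics/w1.png",s["image"][:,:,::-1])
E
```

```text
time: 1.4
tool_pos: [0.4597, -0.1733, 0.2602]
ee_rot: [-1.571, 0.001, -0.061]
wrist_force: [0.9, 0.2, 0.4]
width: 0.0601
[ 0.4597305  -0.17332977  0.26015498] [-1.57147750e+00  1.10203750e-03 -6.06580002e-02] 1.4 0.06011169433529743
```

View pics/w1.png

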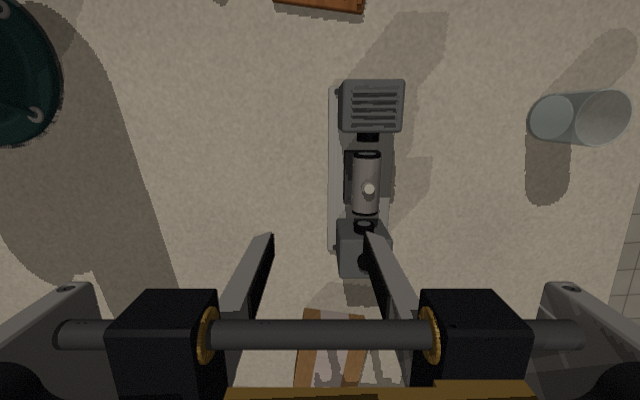

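The wrist view shows the stage upright, with the cell at (366,183), its stopper at (369,189), the upper housing at (372,105) and the case's near edge at (320,5). I'll enlarge it.

```bash
python3 - <<'E'
import cv2
a=cv2.imread("pics/w1.png")
cv2.imwrite("pics/w1c.png",cv2.resize(a[70:260,315:420],None,fx=3.1,fy=3.1,interpolation=cv2.INTER_CUBIC))
cv2.imwrite("pics/w1d.png",cv2.resize(a[140:240,320:410],None,fx=6,fy=6,interpolation=cv2.INTER_CUBIC))
E
```

```text
(no output)
```

View pics/w1c.png

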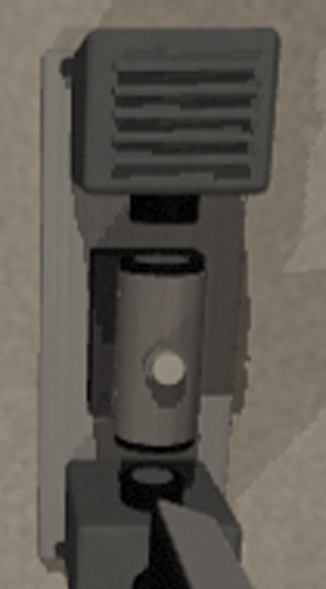

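View pics/w1d.png

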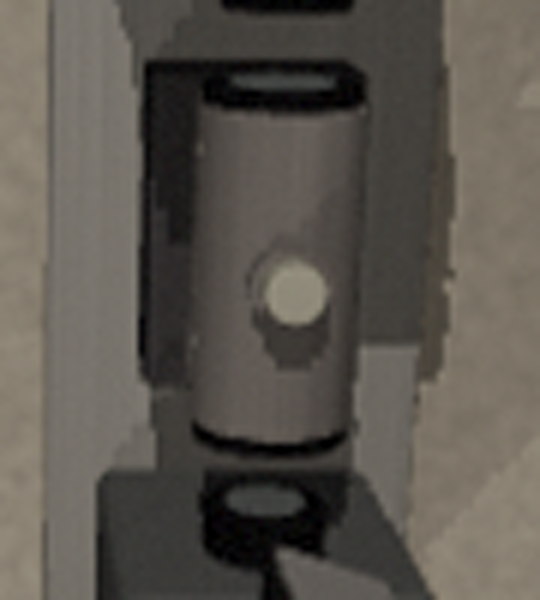

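```bash
python3 - <<'E'
from h import *
import pickle
addsnap("w1",pickle.load(open("w1.pkl","rb")))
L=[(-48,125,12),(-48,-125,12),(-35,125,106),(35,125,106),(35,67,106),(-35,67,106)]
u=uc([(42,52),(40,560),(92,28),(280,28),(268,193),(82,190)],315,70,3.1)
L2=[(-35,-67,12),(35,-67,12)];u2=uc([(105,472),(355,472)],320,140,6)
L=np.array(L+L2)/1000.;u=u+u2
ss=uc([(45,418),(195,492),(440,230)],325,135,6);LS=np.array([(48,125,12),(-48,125,12),(-48,-125,12)])/1e3
p,f=fit([("w1",L,u)],[.52,-.172,-.06]);print("w",p.round(4),f.round(1))
p,f=fit([("w1",L,u),("side",LS,ss)],[.52,-.172,-.06]);print("w+s",p.round(4),f.round(1))
print("stopper w",back("w1",uc([(295,293)],320,140,6)[0],.098), "lens", back("w1",uc([(265,500)],320,140,6)[0],.07))
# model cell prediction
t=np.linspace(0,2*np.pi,60)
for e in (-40,40):
  q=proj("w1",world(p,np.c_[18*np.cos(t),0*t+e,70+18*np.sin(t)]/1e3)); q=((q-[320,140]+.5)*6-.5)
  print(e,"xmin,xmax,ymin,ymax",q[:,0].min().round(),q[:,0].max().round(),q[:,1].min().round(),q[:,1].max().round())
q=proj("w1",world(p,[(0,0,.098),(0,-.055,.07)]));print(((q-[320,140]+.5)*6-.5).round())
# side stopper of blank & housings check
print("side stopper", back("side",uc([(260,203)],325,135,6)[0],.095))
E
```

```text
w [ 0.52   -0.1799 -0.0516] [-0.9  0.1 -0.6  0.7 -2.3 -0.4  2.7 -0.9  2.3  1.6  0.   3.  -1.7 -0.8
  1.2 -1. ]
w+s [ 0.5202 -0.1797 -0.0511] [-0.8 -0.1 -0.4  0.6 -2.2 -0.7  2.8 -1.2  2.4  1.3  0.1  2.8 -1.6 -0.9
  1.3 -1.2  0.3 -0.9  1.  -0.6  0.9 -0.7]
stopper w [ 0.52029464 -0.17835503  0.098     ] lens [ 0.51765771 -0.2339222   0.07      ]
-40 xmin,xmax,ymin,ymax 186.0 348.0 415.0 468.0
40 xmin,xmax,ymin,ymax 195.0 367.0 73.0 95.0
[[294. 299.]
 [264. 503.]]
side stopper [ 0.51799647 -0.17598732  0.095     ]
```

```bash
python3 - <<'E'
from h import *
from bench import robot
o=robot.get_obs(); plan(o,.520,-.178,.14,-.052)
E
```

```text
delta mm [ 60.7 120.2  -0.4] yaw -0.01
```

```bash
python3 -m handwheel '[{"delta_pos":[30,40,0],"yaw":-0.01},{"delta_pos":[60.5,80,-0.5],"yaw":-0.01},{"delta_pos":[60.5,120,-0.5],"yaw":-0.01},{"delta_pos":[60.5,120,-0.5],"yaw":-0.01},{"delta_pos":[60.5,120,-0.5],"yaw":-0.01}]'
python3 - <<'E'
from h import *
from bench import robot
import pickle
o=robot.get_obs(); print(o["tool_pos"],o["ee_rot"])
s=robot.snapshot("wrist"); pickle.dump(s,open("w2.pkl","wb")); cv2.imwrite("pics/w2.png",s["image"][:,:,::-1])
addsnap("w2",s)
p=[.520,-.1795,-.0515]
print(proj("w2",world(p,[(0,0,.098),(0,-.055,.07),(0,.055,.07)])))
plan(o,.520,-.178,.051,-.052)
E
```

```text
time: 1.95
tool_pos: [0.5196, -0.178, 0.1405]
ee_rot: [-1.571, 0.002, -0.052]
wrist_force: [1.4, 1.1, 0.4]
width: 0.0603
[ 0.51962781 -0.1779986   0.14054025] [-1.57056818  0.0015715  -0.05247979]
[[319.42153955 224.34767359]
 [319.24302913 266.93699825]
 [319.51660205 152.57269748]]
delta mm [ 0.5 89.5 -0. ] yaw -0.0
```

View pics/w2.png

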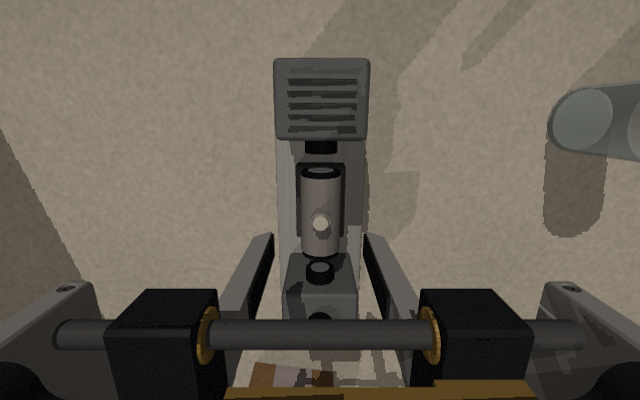

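The stopper is at (320,222) and the noses are at (320,267) and (321,147), which matches the fit to about a pixel. I'm descending to grip.

```bash
python3 -m handwheel '[{"delta_pos":[0.5,30,0],"yaw":0},{"delta_pos":[0.5,60,0],"yaw":0},{"delta_pos":[0.5,80,0],"yaw":0},{"delta_pos":[0.5,89.5,0],"yaw":0},{"delta_pos":[0.5,89.5,0],"yaw":0},{"delta_pos":[0.5,89.5,0],"yaw":0}]'
python3 -m handwheel '[{"delta_pos":[0,0,0],"yaw":0},{"delta_pos":[0,0,0],"yaw":0},{"delta_pos":[0,0,0],"yaw":0},{"delta_pos":[0,0,0],"yaw":0},{"delta_pos":[0,0,0],"yaw":0},{"delta_pos":[0,0,0],"yaw":0}]' 255
```

```text
time: 2.6
tool_pos: [0.5227, -0.1777, 0.0537]
ee_rot: [-1.573, -0.004, -0.05]
wrist_force: [-0.4, 0.6, 0.6]
width: 0.0599
time: 3.2
tool_pos: [0.5211, -0.1769, 0.0516]
ee_rot: [-1.571, 0.0, -0.05]
wrist_force: [-2.1, -0.8, 5.0]
width: 0.0351
```

```bash
python3 -m handwheel '[{"delta_pos":[0,-5,0],"yaw":0},{"delta_pos":[0,-20,0],"yaw":0},{"delta_pos":[0,-50,0],"yaw":0},{"delta_pos":[0,-80,0],"yaw":0},{"delta_pos":[0,-110,0],"yaw":0},{"delta_pos":[0,-140,0],"yaw":0},{"delta_pos":[0,-140,0],"yaw":0},{"delta_pos":[0,-140,0],"yaw":0}]'
python3 - <<'E'
from h import *
from bench import robot
import pickle
o=robot.get_obs(); print(o["tool_pos"],o["ee_rot"])
s=robot.snapshot("wrist"); pickle.dump(s,open("w3.pkl","wb")); cv2.imwrite("pics/w3.png",s["image"][:,:,::-1])
s=robot.snapshot("side"); cv2.imwrite("pics/s3.png",s["image"][:,:,::-1])
plan(o,.40,.12,.20,1.38)
E
```

```text
time: 4.0
tool_pos: [0.5214, -0.1767, 0.1911]
ee_rot: [-1.571, -0.001, -0.05]
wrist_force: [-0.0, 0.5, -3.4]
width: 0.0357
[ 0.52141987 -0.17673946  0.19106468] [-1.57116763e+00 -1.04164574e-03 -4.99056140e-02]
delta mm [-136.1   -9.2  290.3] yaw -1.43
```

View pics/w3.png

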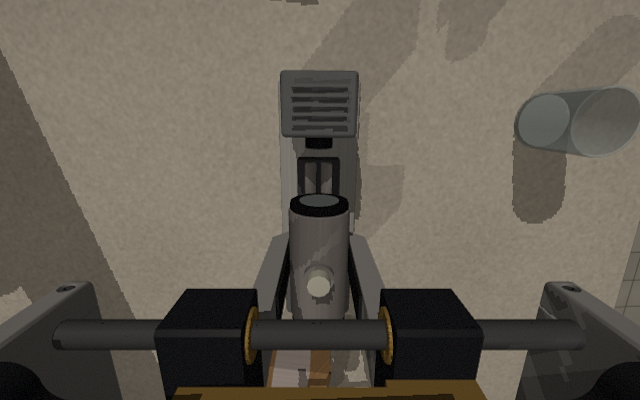

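```bash
python3 - <<'E'
from h import *
from bench import robot
import pickle
o=robot.get_obs(); addsnap("w3",pickle.load(open("w3.pkl","rb")))
b=back("w3",(318.5,286.5),o["tool_pos"][2]+.0184+.028); print(toolR(o).T@(b-o["tool_pos"]))
plan(o,.58,.16,.22,1.38)
E
```

```text
[ 0.00079857 -0.04640913 -0.0038244 ]
delta mm [ 42.8 -31.1 338.8] yaw -1.43
```

```bash
python3 -m handwheel '[{"delta_pos":[0,-31,30],"yaw":-0.12},{"delta_pos":[10,-31,65],"yaw":-0.26},{"delta_pos":[20,-31,105],"yaw":-0.4},{"delta_pos":[30,-31,145],"yaw":-0.54},{"delta_pos":[43,-31,185],"yaw":-0.68},{"delta_pos":[43,-31,225],"yaw":-0.82},{"delta_pos":[43,-31,265],"yaw":-0.96},{"delta_pos":[43,-31,300],"yaw":-1.1},{"delta_pos":[43,-31,339],"yaw":-1.24},{"delta_pos":[43,-31,339],"yaw":-1.38},{"delta_pos":[43,-31,339],"yaw":-1.43},{"delta_pos":[43,-31,339],"yaw":-1.43}]'
python3 -m handwheel '[{"delta_pos":[0,0,0],"yaw":0},{"delta_pos":[0,0,0],"yaw":0}]'
python3 - <<'E'
from h import *
from bench import robot
import pickle
o=robot.get_obs(); print(o["tool_pos"],o["ee_rot"])
s=robot.snapshot("wrist"); pickle.dump((o,s),open("w4.pkl","wb")); cv2.imwrite("pics/w4.png",s["image"][:,:,::-1])
E
```

```text
time: 5.3
tool_pos: [0.5801, 0.1601, 0.2189]
ee_rot: [-1.566, 0.002, 1.381]
wrist_force: [0.1, 0.3, -2.3]
width: 0.0356
time: 5.5
tool_pos: [0.5808, 0.1593, 0.2209]
ee_rot: [-1.569, 0.001, 1.379]
wrist_force: [-0.3, 0.3, -1.9]
width: 0.0352
[0.58077913 0.15932683 0.22088934] [-1.56910094e+00  7.20474475e-04  1.37872258e+00]
```

View pics/w4.png

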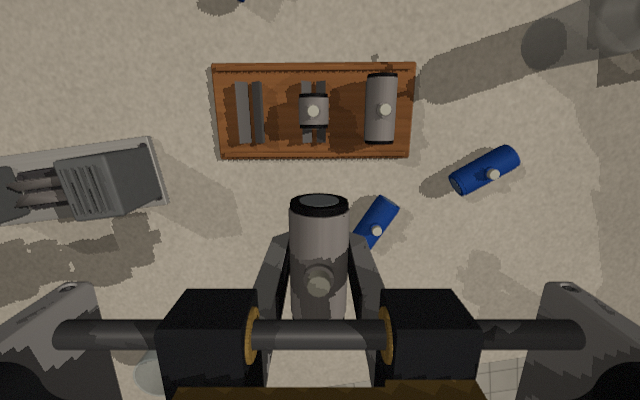

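The case is seen in full: the empty groove is at (250,112), the short cell's stopper at (313,111), and the long steel sample is at (380,108) with its stopper at (385,109). Blue cells lie outside the case. I'll enlarge to measure and confirm.

```bash
python3 - <<'E'
import cv2
a=cv2.imread("pics/w4.png")
cv2.imwrite("pics/w4c.png",cv2.resize(a[50:170,200:425],None,fx=3.5,fy=3.5,interpolation=cv2.INTER_CUBIC))
E
```

```text
(no output)
```

View pics/w4c.png

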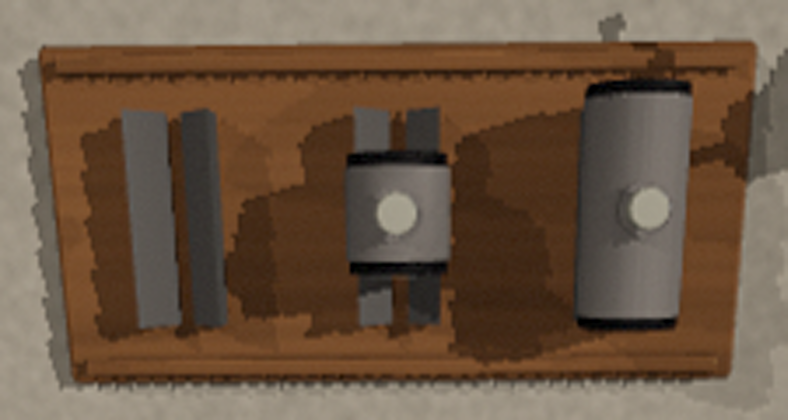

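```bash
python3 - <<'E'
from h import *
import pickle
o,s=pickle.load(open("w4.pkl","rb")); addsnap("w4",s)
cor=np.array([(-60,-128,10),(-60,128,10),(60,128,10),(60,-128,10)])/1e3
g1=np.array([(-37,-95,27),(-37,-65,27),(37,-65,27),(37,-95,27)])/1e3
g2=np.array([(-37,-15,27),(-37,15,27),(37,15,27),(37,-15,27)])/1e3
uco=uc([(42,46),(754,42),(728,376),(75,380)],200,50,3.5)
u1=uc([(121,112),(215,110),(226,325),(138,327)],200,50,3.5)
u2=uc([(355,107),(440,107),(440,325),(358,325)],200,50,3.5)
sd=uc([(57,393),(448,88),(624,205),(233,543)],255,215,6); Ls=cor[[2,3,0,1]]
for ob in ([("w4",cor,uco)],[("w4",g1,u1)],[("w4",g2,u2)],[("w4",cor,uco),("w4",g1,u1),("w4",g2,u2)],[("side",Ls,sd)]):
    p,f=fit(ob,[.494,.17,-.19]); print(p.round(4),f.round(1))
    print("  free",world(p,[(0,-.08,.038)]).round(4),"samp",world(p,[(0,.08,.038)]).round(4))
print("short stop",back("w4",uc([(397,213)],200,50,3.5)[0],.066),"samp stop",back("w4",uc([(650,208)],200,50,3.5)[0],.066))
print("blank held rel", toolR(o).T@(back("w4",(318.5,286.5),o["tool_pos"][2]+.0464)-o["tool_pos"]))
E
```

```text
[ 0.4938  0.1707 -0.1845] [-2.2 -0.6  2.3 -0.7  1.5  1.5 -1.6  1.3]
  free [[0.4791 0.0921 0.038 ]] samp [[0.5084 0.2494 0.038 ]]
[ 0.4945  0.1717 -0.1873] [ 0.8 -0.8 -1.  -0.3 -0.7  0.9  0.9  0.4]
  free [[0.4796 0.0931 0.038 ]] samp [[0.5094 0.2503 0.038 ]]
[ 0.4936  0.1705 -0.1879] [-0.4 -0.2  0.4 -0.3  0.1  0.2 -0.1  0.3]
  free [[0.4786 0.092  0.038 ]] samp [[0.5085 0.2491 0.038 ]]
[ 0.4938  0.171  -0.1839] [-2.  -0.5  2.5 -0.7  1.7  1.4 -1.3  1.4  0.  -1.  -1.8 -0.6 -1.2  0.7
  0.3  0.3 -0.1  0.   0.6 -0.2  0.5  0.3  0.4  0.5]
  free [[0.4792 0.0923 0.038 ]] samp [[0.5085 0.2496 0.038 ]]
[ 0.493   0.1702 -0.1847] [-1.1 -0.4 -0.2 -1.6  1.1  0.1  0.2  1.2]
  free [[0.4783 0.0916 0.038 ]] samp [[0.5077 0.2489 0.038 ]]
short stop [0.49210621 0.17110811 0.066     ] samp stop [0.50566575 0.24959846 0.066     ]
blank held rel [ 0.00084702 -0.04640376 -0.00181123]
```

```bash
python3 - <<'E'
from h import *
from bench import robot
o=robot.get_obs(); plan(o,.476,.0927,.12,1.386)
E
```

```text
delta mm [-85.3 101.4  90.2] yaw -0.007
```

```bash
python3 -m handwheel '[{"delta_pos":[-30,20,30],"yaw":-0.007},{"delta_pos":[-60,50,60],"yaw":-0.007},{"delta_pos":[-85.5,80,90],"yaw":-0.007},{"delta_pos":[-85.5,101,90],"yaw":-0.007},{"delta_pos":[-85.5,101,90],"yaw":-0.007},{"delta_pos":[-85.5,101,90],"yaw":-0.007},{"delta_pos":[-85.5,101,90],"yaw":-0.007}]'
python3 - <<'E'
from h import *
from bench import robot
import pickle
o=robot.get_obs(); print(o["tool_pos"],o["ee_rot"])
s=robot.snapshot("wrist"); pickle.dump((o,s),open("w5.pkl","wb")); cv2.imwrite("pics/w5.png",s["image"][:,:,::-1])
addsnap("w5",s); print(proj("w5",world([.4938,.1707,-.185],[(-.037,-.095,.027),(-.037,-.065,.027),(-.06,-.128,.01)])))
plan(o,.476,.0927,.03,1.386)
E
```

```text
time: 6.25
tool_pos: [0.4788, 0.0931, 0.1235]
ee_rot: [-1.575, -0.001, 1.387]
wrist_force: [-0.7, 0.2, -1.2]
width: 0.0353
[0.47878806 0.09311131 0.12347268] [-1.57538960e+00 -1.20720738e-03  1.38704660e+00]
[[300.92608299 166.47426586]
 [332.16763413 166.57341347]
 [268.32904023 140.37889104]]
delta mm [-1.  93.5  3.1] yaw 0.001
```

View pics/w5.png

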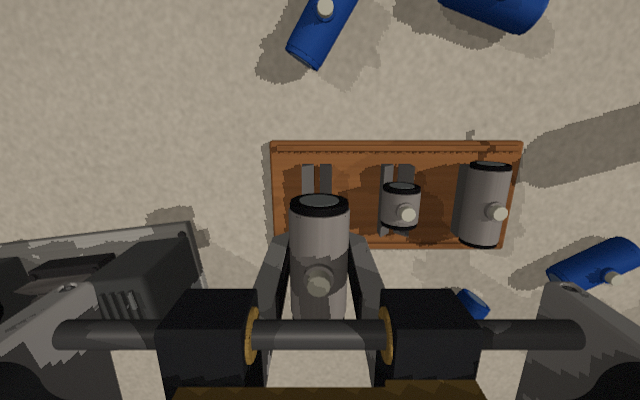

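```bash
python3 -m handwheel '[{"delta_pos":[0,25,0],"yaw":0},{"delta_pos":[0,50,0],"yaw":0},{"delta_pos":[0,70,0],"yaw":0},{"delta_pos":[0,85,0],"yaw":0},{"delta_pos":[0,92,0],"yaw":0},{"delta_pos":[0,92,0],"yaw":0},{"delta_pos":[0,92,0],"yaw":0},{"delta_pos":[0,92,0],"yaw":0},{"delta_pos":[0,92,0],"yaw":0}]'
python3 - <<'E'
from h import *
from bench import robot
o=robot.get_obs(); print(o["tool_pos"],o["ee_rot"],o["wrist_force"]); plan(o,.476,.0927,.021,1.386)
E
```

```text
time: 7.2
tool_pos: [0.4774, 0.0929, 0.0301]
ee_rot: [-1.573, -0.0, 1.387]
wrist_force: [-0.2, 0.2, -0.9]
width: 0.0352
[0.4773953  0.09287403 0.03008401] [-1.57288157e+00 -4.36375959e-04  1.38703423e+00] [-0.21788682  0.18840946 -0.92252676]
delta mm [-0.4  9.1  1.4] yaw 0.001
```

```bash
for i in 1; do python3 -m handwheel '[{"delta_pos":[0,4,1],"yaw":0},{"delta_pos":[0,7,1],"yaw":0},{"delta_pos":[0,8,1],"yaw":0},{"delta_pos":[0,8,1],"yaw":0},{"delta_pos":[0,8,1],"yaw":0},{"delta_pos":[0,8,1],"yaw":0}]'; done
```

```text
time: 7.8
tool_pos: [0.4756, 0.093, 0.021]
ee_rot: [-1.571, -0.0, 1.387]
wrist_force: [-0.0, -1.3, -2.8]
width: 0.0354
```

```bash
python3 -m handwheel '[{"delta_pos":[0,0.7,0],"yaw":0},{"delta_pos":[0,1.2,0],"yaw":0},{"delta_pos":[0,1.2,0],"yaw":0},{"delta_pos":[0,1.2,0],"yaw":0}]'
```

```text
time: 8.2
tool_pos: [0.4758, 0.0927, 0.0204]
ee_rot: [-1.572, 0.001, 1.387]
wrist_force: [-1.5, -2.3, 3.9]
width: 0.0354
```

```bash
python3 -m handwheel '[{"delta_pos":[0,0,0],"yaw":0},{"delta_pos":[0,0,0],"yaw":0},{"delta_pos":[0,0,0],"yaw":0},{"delta_pos":[0,0,0],"yaw":0},{"delta_pos":[0,0,0],"yaw":0},{"delta_pos":[0,0,0],"yaw":0}]' 92
python3 -m handwheel '[{"delta_pos":[0,-15,0],"yaw":0},{"delta_pos":[0,-40,0],"yaw":0},{"delta_pos":[0,-70,0],"yaw":0},{"delta_pos":[0,-100,0],"yaw":0},{"delta_pos":[0,-130,0],"yaw":0},{"delta_pos":[0,-150,0],"yaw":0},{"delta_pos":[0,-150,0],"yaw":0},{"delta_pos":[0,-150,0],"yaw":0},{"delta_pos":[0,-150,0],"yaw":0}]'
python3 - <<'E'
from h import *
from bench import robot
import pickle
o=robot.get_obs(); print(o["tool_pos"],o["ee_rot"])
s=robot.snapshot("wrist"); pickle.dump((o,s),open("w6.pkl","wb")); cv2.imwrite("pics/w6.png",s["image"][:,:,::-1])
plan(o,.60,.235,.17,1.386)
E
```

```text
time: 8.8
tool_pos: [0.4755, 0.0931, 0.0197]
ee_rot: [-1.571, -0.0, 1.387]
wrist_force: [-0.8, 0.4, 0.1]
width: 0.0602
time: 9.7
tool_pos: [0.4745, 0.0929, 0.1678]
ee_rot: [-1.568, 0.001, 1.387]
wrist_force: [-0.9, 0.2, -1.3]
width: 0.0597
[0.47454532 0.09293088 0.1677986 ] [-1.56762979e+00  9.32860184e-04  1.38700194e+00]
delta mm [162.6  -2.7 -97.4] yaw 0.001
```

View pics/w6.png

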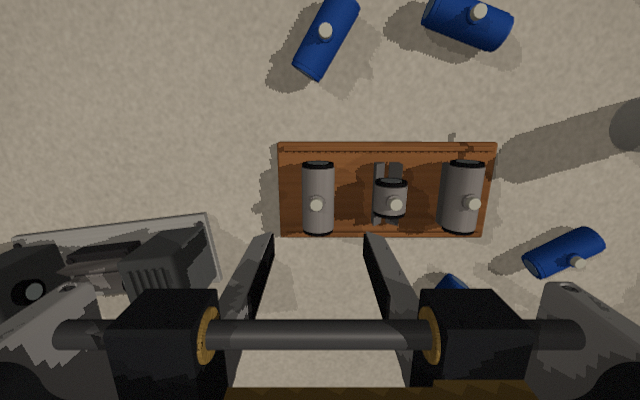

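```bash
python3 - <<'E'
from h import *
from bench import robot
import pickle
o,s=pickle.load(open("w6.pkl","rb")); addsnap("w6",s)
a=cv2.imread("pics/w6.png"); cv2.imwrite("pics/w6c.png",cv2.resize(a[130:245,265:505],None,fx=3.3,fy=3.3,interpolation=cv2.INTER_CUBIC))
s=robot.snapshot("side"); cv2.imwrite("pics/s6.png",cv2.resize(s["image"][215:315,255:375,::-1],None,fx=6,fy=6,interpolation=cv2.INTER_CUBIC))
def loc(P,p=(.4938,.1707,-.185)):
    c,s=np.cos(p[2]),np.sin(p[2]); d=P[:2]-np.array(p[:2]); return np.array([c*d[0]+s*d[1],-s*d[0]+c*d[1]]).round(4)
for q in ((316,205),(396,204.5),(474,204)): print(loc(back("w6",q,.066)), back("w6",q,.066).round(4))
E
```

```text
[-0.0014 -0.0817] [0.4774 0.0907 0.066 ]
[-0.0023 -0.0003] [0.4915 0.1709 0.066 ]
[-0.0031  0.079 ] [0.5053 0.2489 0.066 ]
```

View pics/w6c.png

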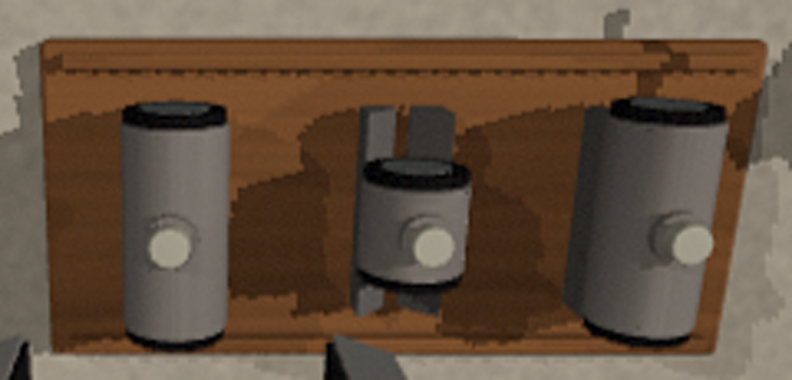

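View pics/s6.png

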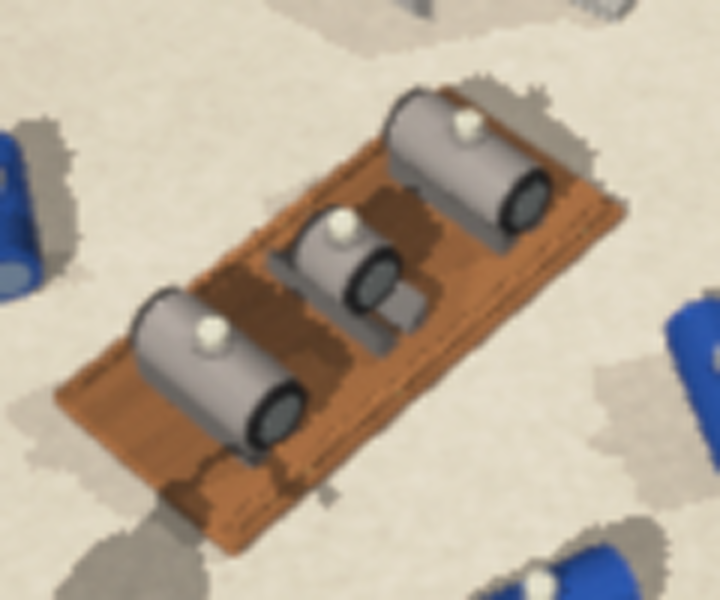

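The blank lies in its groove, stopper up (side crop (470,125), wrist (316,205)). It is about 1 mm from centre along the groove and the opening is clear of it. The sample, the long steel cell beyond the short one, has its stopper at wrist (474,204), so I'm moving over it.

```bash
python3 - <<'E'
from h import *
from bench import robot
o=robot.get_obs(); print(o["tool_pos"]);plan(o,.506,.2493,.12,1.386)
E
```

```text
[0.47458118 0.09294276 0.16781047]
delta mm [159.5  47.7  -2.5] yaw 0.001
```

```bash
python3 -m handwheel '[{"delta_pos":[35,0,-1],"yaw":0},{"delta_pos":[75,10,-2.5],"yaw":0},{"delta_pos":[115,25,-2.5],"yaw":0},{"delta_pos":[145,48,-2.5],"yaw":0},{"delta_pos":[159.5,48,-2.5],"yaw":0},{"delta_pos":[159.5,48,-2.5],"yaw":0},{"delta_pos":[159.5,48,-2.5],"yaw":0},{"delta_pos":[159.5,48,-2.5],"yaw":0}]'
python3 - <<'E'
from h import *
from bench import robot
import pickle
o=robot.get_obs(); print(o["tool_pos"],o["ee_rot"])
s=robot.snapshot("wrist"); pickle.dump((o,s),open("w7.pkl","wb")); cv2.imwrite("pics/w7.png",s["image"][:,:,::-1])
plan(o,.506,.2493,.0195,1.386)
E
```

```text
time: 10.6
tool_pos: [0.5078, 0.2482, 0.1231]
ee_rot: [-1.573, -0.0, 1.386]
wrist_force: [0.3, 0.7, 0.2]
width: 0.0597
[0.50781418 0.24820302 0.12311153] [-1.57273267e+00 -3.77004794e-04  1.38551822e+00]
delta mm [  0.7 103.6   2.2] yaw -0.0
```

View pics/w7.png

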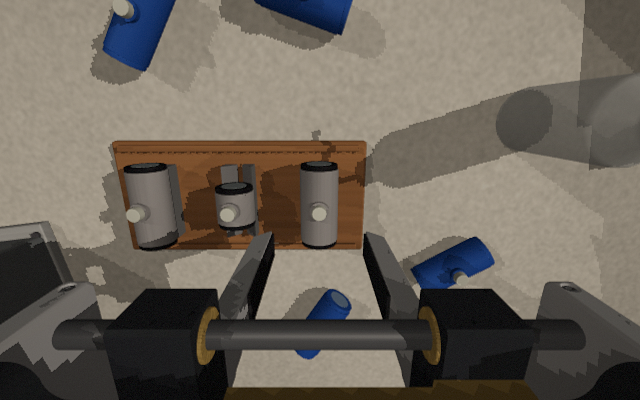

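The sample is centred between the fingers at (319,205), with its stopper at (319,214) and clearance on both sides. I'm descending to grip.

```bash
python3 -m handwheel '[{"delta_pos":[0,25,0],"yaw":0},{"delta_pos":[0,50,0],"yaw":0},{"delta_pos":[0,75,0],"yaw":0},{"delta_pos":[0,92,0],"yaw":0},{"delta_pos":[0,100.5,0],"yaw":0},{"delta_pos":[0,100.5,0],"yaw":0},{"delta_pos":[0,100.5,0],"yaw":0},{"delta_pos":[0,100.5,0],"yaw":0},{"delta_pos":[0,100.5,0],"yaw":0}]'
python3 -m handwheel '[{"delta_pos":[0,0,0],"yaw":0},{"delta_pos":[0,0,0],"yaw":0},{"delta_pos":[0,0,0],"yaw":0},{"delta_pos":[0,0,0],"yaw":0},{"delta_pos":[0,0,0],"yaw":0},{"delta_pos":[0,0,0],"yaw":0},{"delta_pos":[0,0,0],"yaw":0}]' 255
```

```text
time: 11.55
tool_pos: [0.508, 0.2496, 0.0226]
ee_rot: [-1.573, -0.001, 1.387]
wrist_force: [0.2, 0.0, 0.8]
width: 0.0599
time: 12.25
tool_pos: [0.507, 0.2487, 0.0213]
ee_rot: [-1.571, 0.001, 1.387]
wrist_force: [-1.2, -3.8, 2.4]
width: 0.0354
```

```bash
python3 -m handwheel '[{"delta_pos":[0,-5,0],"yaw":0},{"delta_pos":[0,-25,0],"yaw":0},{"delta_pos":[0,-60,0],"yaw":0},{"delta_pos":[0,-95,0],"yaw":0},{"delta_pos":[0,-130,0],"yaw":0},{"delta_pos":[0,-165,0],"yaw":0},{"delta_pos":[0,-190,0],"yaw":0},{"delta_pos":[0,-190,0],"yaw":0},{"delta_pos":[0,-190,0],"yaw":0},{"delta_pos":[0,-190,0],"yaw":0},{"delta_pos":[0,-190,0],"yaw":0}]'
python3 - <<'E'
from h import *
from bench import robot
import pickle
o=robot.get_obs(); print(o["tool_pos"],o["ee_rot"],o["wrist_force"])
s=robot.snapshot("wrist"); pickle.dump((o,s),open("w8.pkl","wb")); cv2.imwrite("pics/w8.png",s["image"][:,:,::-1])
plan(o,.52,-.178,.20,-.0515)
E
```

```text
time: 13.35
tool_pos: [0.5061, 0.2491, 0.2085]
ee_rot: [-1.567, 0.002, 1.387]
wrist_force: [-0.1, 0.1, -2.3]
width: 0.0355
[0.50612713 0.24910491 0.20851365] [-1.5668032   0.00224201  1.38712926] [-0.13060772  0.0618908  -2.33955441]
delta mm [-417.4    9.1  -91.7] yaw 1.439
```

View pics/w8.png

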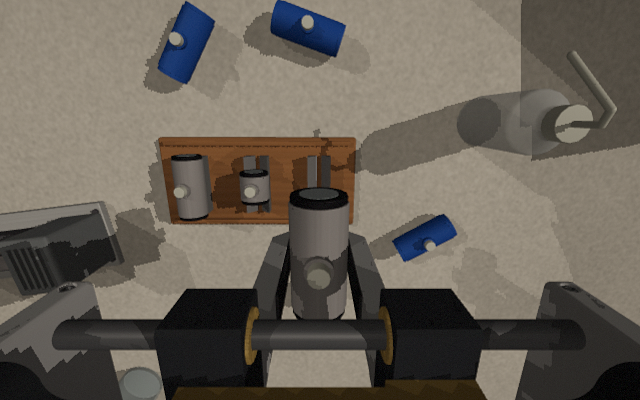

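```bash
python3 - <<'E'
from h import *
import pickle
for n,q,h in (("w4",(318.5,286.5),.0464),("w8",(318.5,276),.045)):
    o,s=pickle.load(open(n+".pkl","rb")); addsnap(n,s)
    print((toolR(o).T@(back(n,q,o["tool_pos"][2]+h)-o["tool_pos"])).round(4))
E
python3 -m handwheel '[{"delta_pos":[-30,0,-5],"yaw":0.12},{"delta_pos":[-70,0,-15],"yaw":0.26},{"delta_pos":[-110,0,-25],"yaw":0.4},{"delta_pos":[-150,0,-35],"yaw":0.54},{"delta_pos":[-190,0,-45],"yaw":0.68},{"delta_pos":[-230,0,-55],"yaw":0.82},{"delta_pos":[-270,0,-65],"yaw":0.96},{"delta_pos":[-310,5,-75],"yaw":1.1},{"delta_pos":[-350,9,-82],"yaw":1.24},{"delta_pos":[-390,9,-90],"yaw":1.38},{"delta_pos":[-417,9,-92],"yaw":1.439},{"delta_pos":[-417,9,-92],"yaw":1.439}]'
python3 -m handwheel '[{"delta_pos":[0,0,0],"yaw":0},{"delta_pos":[0,0,0],"yaw":0},{"delta_pos":[0,0,0],"yaw":0}]'
python3 - <<'E'
from h import *
from bench import robot
import pickle
o=robot.get_obs(); print(o["tool_pos"],o["ee_rot"],o["wrist_force"])
s=robot.snapshot("wrist"); pickle.dump((o,s),open("w9.pkl","wb")); cv2.imwrite("pics/w9.png",s["image"][:,:,::-1])
E
```

```text
[ 0.0008 -0.0464 -0.0018]
[ 0.0008 -0.045   0.0036]
time: 14.6
tool_pos: [0.5204, -0.1807, 0.2006]
ee_rot: [-1.571, 0.003, -0.058]
wrist_force: [0.3, 0.7, -1.7]
width: 0.035
time: 14.9
tool_pos: [0.5215, -0.1761, 0.2022]
ee_rot: [-1.57, 0.0, -0.05]
wrist_force: [0.4, 0.1, -1.9]
width: 0.0355
[ 0.52152521 -0.17610676  0.20219213] [-1.57044643e+00  1.06467363e-04 -4.97914939e-02] [ 0.44805236  0.13802282 -1.87531354]
```

View pics/w9.png

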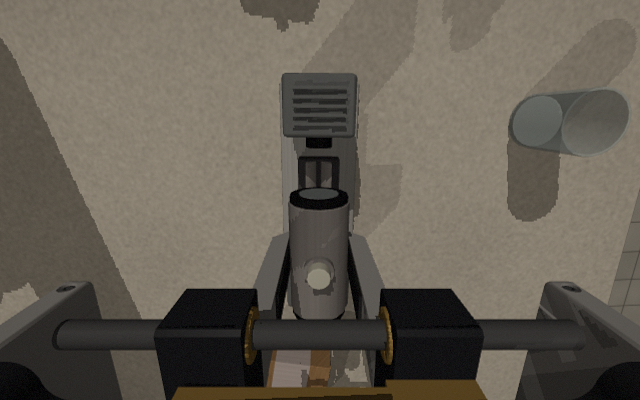

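```bash
python3 - <<'E'
import cv2
for n in ("w9","w2"):
    a=cv2.imread(f"pics/{n}.png"); cv2.imwrite(f"pics/{n}c.png",cv2.resize(a[50:330,255:385],None,fx=4 if 0 else 2.1*2,fy=4.2,interpolation=cv2.INTER_CUBIC)[:800 if 0 else 590] if n=="w9" else cv2.resize(a[45:285,250:390],None,fx=2.5*1,fy=2.5,interpolation=cv2.INTER_CUBIC))
E
```

```text
(no output)
```

View pics/w9c.png

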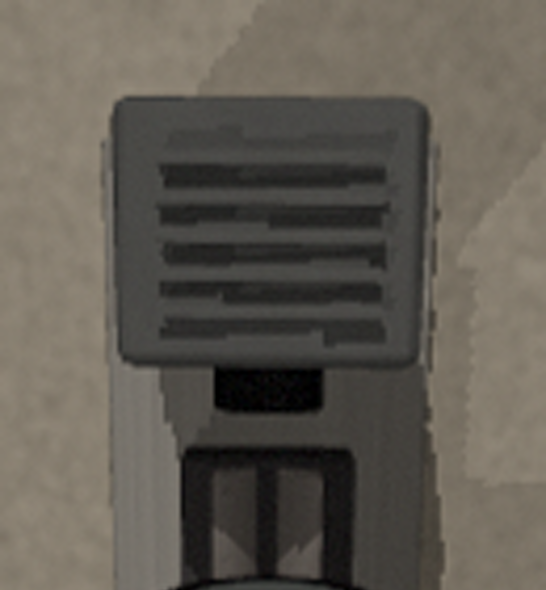

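View pics/w2c.png

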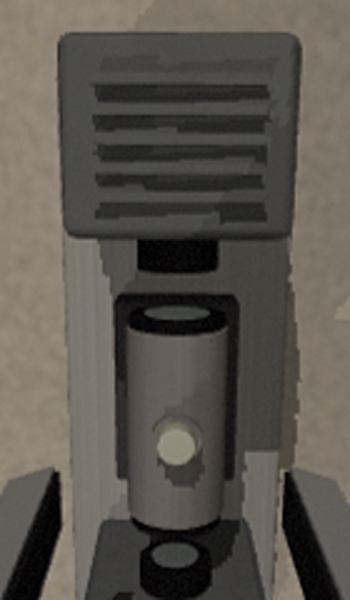

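```bash
python3 - <<'E'
from h import *
import pickle
o,s=pickle.load(open("w9.pkl","rb")); addsnap("w9",s)
s2=pickle.load(open("w2.pkl","rb")); addsnap("w2",s2)
H=np.array([(-35,125,104),(35,125,104),(35,67,104),(-35,67,104)])/1e3
N=np.array([(-14,55,74),(14,55,74)])/1e3
uH=uc([(113,97),(430,97),(420,366),(118,366)],255,50,4.2);uN=uc([(214,411),(323,411)],255,50,4.2)
for ob in ([("w9",H,uH)],[("w9",N,uN)],[("w9",H,uH),("w9",N,uN)]):
    p,f=fit(ob,[.52,-.179,-.05]);print("w9",p.round(4),f.round(1))
uH=uc([(58,33),(301,33),(293,240),(65,240)],250,45,2.5);uN=uc([(137,271),(218,271)],250,45,2.5)
# lower nose face lens centre
for ob in ([("w2",H,uH)],[("w2",N,uN)],[("w2",np.array([(0,-.055,.07)]),uc([(175,557)],250,45,2.5))],[("w2",H,uH),("w2",N,uN),("w2",np.array([(0,-.055,.07)]),uc([(175,557)],250,45,2.5))]):
    p,f=fit(ob,[.52,-.179,-.05]);print("w2",p.round(4),f.round(1))
print("blank stopper",back("w2",uc([(177,447)],250,45,2.5)[0],.098))
print("sample",back("w9",(318.5,277),o["tool_pos"][2]+.045))
t=np.linspace(0,2*np.pi,60)
for e in (40,-40):
  P=np.c_[18*np.cos(t),0*t+e,18*np.sin(t)]/1e3
  for dy in (0,.003,.006):
    ca=np.array([o["tool_pos"][0],o["tool_pos"][1]+dy,0]);W=world([ca[0],ca[1],o["ee_rot"][2]],P);W[:,2]+=o["tool_pos"][2]+.0175
    q=proj("w9",W);print(e,dy,q.min(0).round(1),q.max(0).round(1))
E
```

```text
w9 [ 0.5212 -0.18   -0.0505] [-2.2 -1.2  1.6 -0.9  1.4  2.  -1.1  1.8]
w9 [ 0.5212 -0.1795 -0.0476] [-0.3  0.   0.3  0. ]
w9 [ 0.521  -0.1797 -0.0517] [-2.2 -1.7  1.6 -1.3  1.3  1.7 -1.3  1.4 -0.3  0.1  0.4  0.3]
w2 [ 0.5212 -0.1809 -0.0507] [-3.  -1.1  3.1 -1.1  2.   3.1 -2.1  3. ]
w2 [ 0.5211 -0.1795 -0.0501] [-0.4  0.   0.4  0. ]
w2 [ 0.5203 -0.1801 -0.05  ] [0. 0.]
w2 [ 0.5207 -0.1799 -0.056 ] [-2.9 -2.9  3.4 -2.3  1.8  2.1 -2.3  1.5 -0.4  0.4  0.3  0.6  0.1 -0.2]
blank stopper [ 0.52091921 -0.17880153  0.098     ]
sample [ 0.52143855 -0.17311557  0.24719213]
40 0 [287.9 187.6] [350.3 204.4]
40 0.003 [287.5 183. ] [350.2 198.8]
40 0.006 [287.1 178.4] [350.1 193.2]
-40 0 [291.3 295.7] [346.1 331.7]
-40 0.003 [291. 292.] [346.  327.5]
-40 0.006 [290.6 288.4] [345.9 323.3]
```

```bash
python3 - <<'E'
import cv2
a=cv2.imread("pics/w9.png"); cv2.imwrite("pics/w9d.png",cv2.resize(a[180:330,270:370],None,fx=4,fy=4,interpolation=cv2.INTER_CUBIC))
E
```

```text
(no output)
```

View pics/w9d.png

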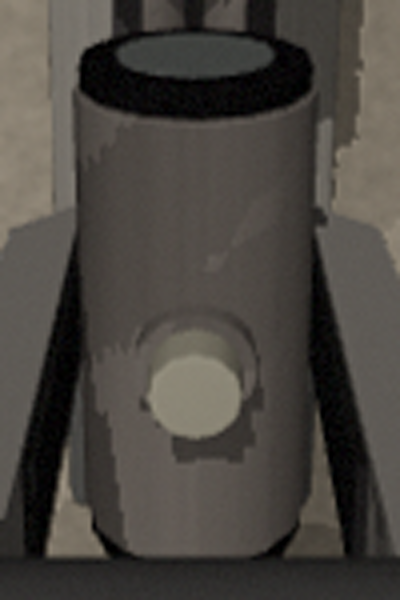

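```bash
python3 - <<'E'
from h import *
from bench import robot
o=robot.get_obs(); print(o["tool_pos"]); plan(o,.521,-.1815,.065,-.0505)
E
```

```text
[ 0.52156667 -0.17618667  0.2023043 ]
delta mm [ -0.3 137.3  -5.4] yaw 0.001
```

```bash
python3 -m handwheel '[{"delta_pos":[-0.3,25,-5],"yaw":0},{"delta_pos":[-0.3,55,-5.4],"yaw":0},{"delta_pos":[-0.3,85,-5.4],"yaw":0},{"delta_pos":[-0.3,110,-5.4],"yaw":0},{"delta_pos":[-0.3,128,-5.4],"yaw":0},{"delta_pos":[-0.3,137,-5.4],"yaw":0},{"delta_pos":[-0.3,137,-5.4],"yaw":0},{"delta_pos":[-0.3,137,-5.4],"yaw":0},{"delta_pos":[-0.3,137,-5.4],"yaw":0},{"delta_pos":[-0.3,137,-5.4],"yaw":0}]'
python3 - <<'E'
from h import *
from bench import robot
import pickle
P=[]
for n in ("wrist","side","scene"):
    s=robot.snapshot(n); pickle.dump((robot.get_obs(),s),open(n+"10.pkl","wb")); P.append(robot.get_obs()["tool_pos"])
    a=s["image"][:,:,::-1]
    if n=="wrist": a=a[60:360,220:420]; k=2
    elif n=="side": a=a[135:225,325:415]; k=6
    else: a=a[160:220,215:305];k=8
    cv2.imwrite(f"pics/{n}10.png",cv2.resize(a,None,fx=k,fy=k,interpolation=cv2.INTER_CUBIC))
o=robot.get_obs();print(np.array(P).round(4),o["ee_rot"],o["wrist_force"])
E
```

```text
time: 15.95
tool_pos: [0.5217, -0.1832, 0.0668]
ee_rot: [-1.572, -0.003, -0.052]
wrist_force: [-0.6, -0.0, -1.1]
width: 0.0355
[[ 0.5215 -0.1831  0.0665]
 [ 0.5214 -0.1831  0.0662]
 [ 0.5212 -0.183   0.066 ]] [-1.57135600e+00 -1.18591961e-03 -5.20637156e-02] [-0.35064283  0.57233843 -1.77537074]
```

View pics/wrist10.png

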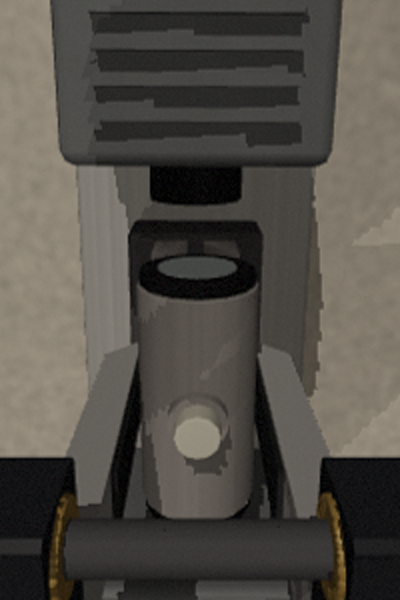

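View pics/side10.png

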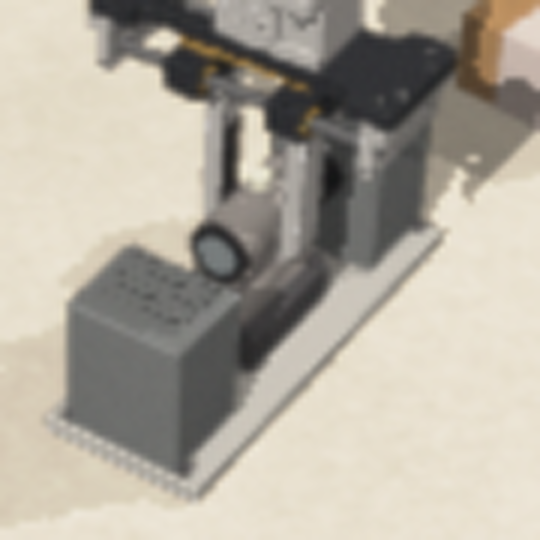

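View pics/scene10.png

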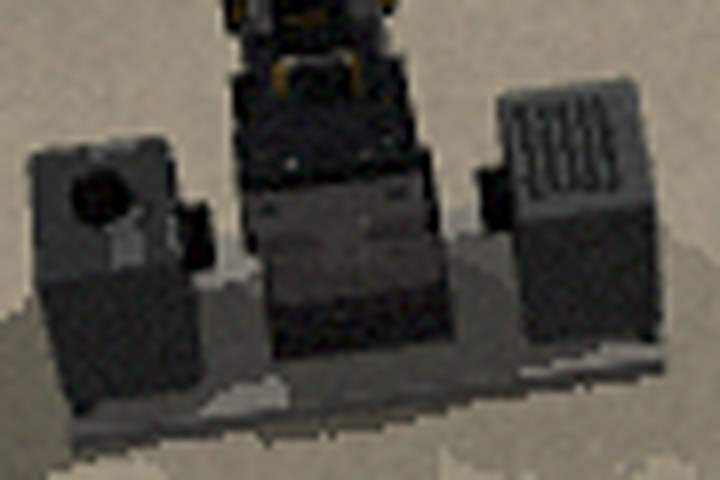

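```bash
python3 - <<'E'
from h import *
import pickle
o,s=pickle.load(open("wrist10.pkl","rb")); addsnap("w",s)
for h in (.045,.042): print("stopper",back("w",(318.4,278.8),o["tool_pos"][2]+h))
R=[(-14,55,74),(14,55,74)]
p,f=fit([("w",np.array(R)/1e3,[(220+150.5/2,60+203/2),(220+241/2,60+203/2)])],[.52,-.179,-.05]);print(p)
# far-end circle top edge / extents in wrist
t=np.linspace(0,2*np.pi,90)
def ends(cam,yc,zc,e,xc=.521,th=-.0515):
    W=world([xc,yc,th],np.c_[.018*np.cos(t),0*t+e,.018*np.sin(t)]); W[:,2]+=zc; q=proj(cam,W); return q.min(0).round(1),q.max(0).round(1)
for yc in (-.185,-.182,-.179,-.176):
    print(yc,[ends("w",yc,o["tool_pos"][2]+h,.04) for h in (.0175,.0145)])
    print("   scene L,R",ends("scene",yc,.083,-.04),ends("scene",yc,.083,.04))
print("obs w top", 60+253/2, "scene obs ring x", uc([(243,200),(440,200),(213,235),(478,190)],215,160,8))
st=[.5208,-.1797,-.0515]
for e in(-.055,.055):
    q=proj("scene",world(st,np.c_[.014*np.cos(t),0*t+e,.07+.014*np.sin(t)]));print("nose",e,q.min(0),q.max(0))
E
```

```text
stopper [ 0.52137459 -0.18130944  0.11151694]
stopper [ 0.5212894  -0.18316887  0.10851694]
[ 0.52118799 -0.18016309 -0.05002452]
-0.185 [(array([287. , 190.4]), array([349.1, 207.8])), (array([287.5, 189.2]), array([348.6, 206. ]))]
   scene L,R (array([243.2, 180.4]), array([244.8, 191.4])) (array([267.8, 177.2]), array([269.2, 188.2]))
-0.182 [(array([286.6, 185.8]), array([349. , 202.3])), (array([287.1, 184.7]), array([348.5, 200.6]))]
   scene L,R (array([244.2, 180.2]), array([245.7, 191.2])) (array([268.7, 177.1]), array([270.1, 188. ]))
-0.179 [(array([286.2, 181.3]), array([348.9, 196.8])), (array([286.7, 180.2]), array([348.4, 195.2]))]
   scene L,R (array([245.1, 180.1]), array([246.6, 191.1])) (array([269.6, 176.9]), array([271. , 187.9]))
-0.176 [(array([285.7, 176.6]), array([348.8, 191.1])), (array([286.3, 175.7]), array([348.3, 189.7]))]
   scene L,R (array([246. , 179.9]), array([247.5, 190.9])) (array([270.5, 176.8]), array([272. , 187.7]))
obs w top 186.5 scene obs ring x [(244.9375, 184.5625), (269.5625, 184.5625), (241.1875, 188.9375), (274.3125, 183.3125)]
nose -0.055 [240.86305015 184.45968753] [242.0516053  192.95010968]
nose 0.055 [274.34525405 180.12275586] [275.48300337 188.5569585 ]
```

```bash
python3 -m handwheel '[{"delta_pos":[0,3,1.5],"yaw":0},{"delta_pos":[0,6,1.5],"yaw":0},{"delta_pos":[0,9,1.5],"yaw":0},{"delta_pos":[0,10.5,1.5],"yaw":0},{"delta_pos":[0,10.5,1.5],"yaw":0},{"delta_pos":[0,10.5,1.5],"yaw":0},{"delta_pos":[0,10.5,1.5],"yaw":0}]'
```

```text
time: 16.8
tool_pos: [0.521, -0.1814, 0.0549]
ee_rot: [-1.571, -0.0, -0.052]
wrist_force: [-0.2, -0.6, -1.4]
width: 0.0353
```

```bash
python3 -m handwheel '[{"delta_pos":[0,0.7,0],"yaw":0},{"delta_pos":[0,1.3,0],"yaw":0},{"delta_pos":[0,1.3,0],"yaw":0},{"delta_pos":[0,1.3,0],"yaw":0}]'; python3 -m handwheel '[{"delta_pos":[0,0.5,0],"yaw":0},{"delta_pos":[0,0.5,0],"yaw":0},{"delta_pos":[0,0.5,0],"yaw":0},{"delta_pos":[0,0.5,0],"yaw":0}]'
```

```text
time: 17.2
tool_pos: [0.5209, -0.1814, 0.0535]
ee_rot: [-1.571, -0.0, -0.052]
wrist_force: [-1.2, -0.2, -1.2]
width: 0.0353
time: 17.6
tool_pos: [0.5209, -0.1814, 0.0534]
ee_rot: [-1.571, -0.0, -0.052]
wrist_force: [-0.5, 0.3, 1.8]
width: 0.0354
```

```bash
python3 -m handwheel '[{"delta_pos":[0,0.5,0],"yaw":0},{"delta_pos":[0,0.5,0],"yaw":0},{"delta_pos":[0,0.5,0],"yaw":0},{"delta_pos":[0,0.5,0],"yaw":0}]'
python3 - <<'E'
from h import *
from bench import robot
import pickle
for n in ("wrist","scene"):
    s=robot.snapshot(n); pickle.dump((robot.get_obs(),s),open(n+"11.pkl","wb"))
    a=s["image"][:,:,::-1]
    if n=="wrist": a=a[140:330,260:380]; k=3.1
    else: a=a[160:220,215:305];k=8
    cv2.imwrite(f"pics/{n}11.png",cv2.resize(a,None,fx=k,fy=k,interpolation=cv2.INTER_CUBIC))
E
```

```text
time: 18.0
tool_pos: [0.5209, -0.1813, 0.0533]
ee_rot: [-1.571, -0.0, -0.052]
wrist_force: [-3.7, 0.8, 4.2]
width: 0.0352
```

View pics/wrist11.png

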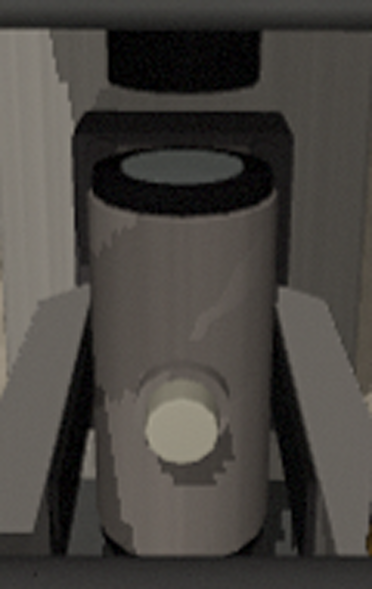

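View pics/scene11.png

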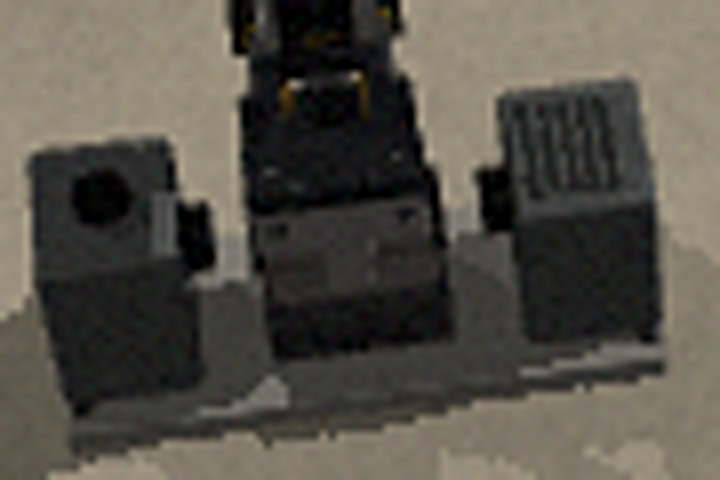

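```bash
python3 - <<'E'
from h import *
import pickle
o,s=pickle.load(open("wrist11.pkl","rb")); addsnap("w",s); print(o["tool_pos"],o["wrist_force"])
print("stopper",back("w",(uc([(182,431)],260,140,3.1)[0]),.098))
p,f=fit([("w",np.array([(-14,55,74),(14,55,74)])/1e3,uc([(107,82),(260,82)],260,140,3.1))],[.52,-.179,-.05]);print("stage",p)
t=np.linspace(0,2*np.pi,90)
for yc in (-.182,-.18,-.178):
    q=proj("w",world([.521,yc,-.0515],np.c_[.018*np.cos(t),0*t+.04,.07+.018*np.sin(t)]));print(yc,q.min(0).round(1),q.max(0).round(1))
print("obs top",uc([(182,148)],260,140,3.1))
E
```

```text
[ 0.52096386 -0.18134258  0.05337161] [-1.84625639  1.22513391  5.57875331]
stopper [ 0.52071825 -0.17951577  0.098     ]
stage [ 0.52102095 -0.17882076 -0.04980704]
-0.182 [288.2 188.3] [350.2 205.2]
-0.18 [287.9 185.3] [350.1 201.5]
-0.178 [287.6 182.3] [350.1 197.8]
obs top [(318.3709677419355, 187.40322580645162)]
```

```bash
python3 -m handwheel '[{"delta_pos":[-0.3,0.5,0],"yaw":0},{"delta_pos":[-0.3,1,0],"yaw":0},{"delta_pos":[-0.3,1,0],"yaw":0},{"delta_pos":[-0.3,1,0],"yaw":0}]'
```

```text
time: 18.5
tool_pos: [0.5209, -0.1813, 0.0533]
ee_rot: [-1.571, -0.001, -0.052]
wrist_force: [-4.3, 2.5, 8.4]
width: 0.0356
```

```bash
python3 -m handwheel '[{"delta_pos":[-0.3,0.4,0],"yaw":0},{"delta_pos":[-0.5,0.8,0],"yaw":0},{"delta_pos":[-0.5,0.8,0],"yaw":0},{"delta_pos":[-0.5,0.8,0],"yaw":0},{"delta_pos":[-0.5,0.8,0],"yaw":0}]'
python3 - <<'E'
from bench import robot
import numpy as np
F=[];T=[]
for i in range(4):
    robot.snapshot("side"); o=robot.get_obs(); F.append(o["wrist_force"]); T.append(o["tool_pos"])
print(np.round(F,1),np.round(T[-1],4),o["ee_rot"])
E
```

```text
time: 19.0
tool_pos: [0.521, -0.1814, 0.0533]
ee_rot: [-1.571, -0.003, -0.052]
wrist_force: [-3.2, 2.5, 11.0]
width: 0.0352
[[-3.4  2.7 10.3]
 [-3.5  1.7 11.2]
 [-3.6  3.  11.2]
 [-3.9  2.7 10.4]] [ 0.521  -0.1814  0.0533] [-1.57141885 -0.00261379 -0.05194705]
```

```bash
python3 -m handwheel '[{"delta_pos":[-0.4,0.3,0],"yaw":0},{"delta_pos":[-0.8,0.5,0],"yaw":0},{"delta_pos":[-0.8,0.5,0],"yaw":0},{"delta_pos":[-0.8,0.5,0],"yaw":0},{"delta_pos":[-0.8,0.5,0],"yaw":0},{"delta_pos":[-0.8,0.5,0],"yaw":0}]'
python3 - <<'E'
from bench import robot
import numpy as np,cv2,pickle
F=[]
for i,n in enumerate(("side","wrist","scene","wrist")):
    s=robot.snapshot(n); o=robot.get_obs(); F.append(o["wrist_force"]); pickle.dump((o,s),open(n+"12.pkl","wb"))
    a=s["image"][:,:,::-1]
    a,k=(a[140:330,260:380],3.1) if n=="wrist" else (a[135:325,255:415],3.1) if n=="side" else (a[140:220,210:410],4)
    cv2.imwrite(f"pics/{n}12.png",cv2.resize(a,None,fx=k,fy=k,interpolation=cv2.INTER_CUBIC))
print(np.round(F,1),o["tool_pos"],o["ee_rot"],o["width"])
E
```

```text
time: 19.8
tool_pos: [0.521, -0.1813, 0.0532]
ee_rot: [-1.572, -0.005, -0.052]
wrist_force: [-1.8, 1.5, 11.3]
width: 0.0353
[[-3.   2.6 11.8]
 [-3.5  2.3 11.3]
 [-3.6  2.5 11. ]
 [-2.5  2.4 10.8]] [ 0.52097071 -0.18139381  0.05326482] [-1.57157023 -0.00460894 -0.0519335 ] 0.03517189145981323
```

View pics/side12.png

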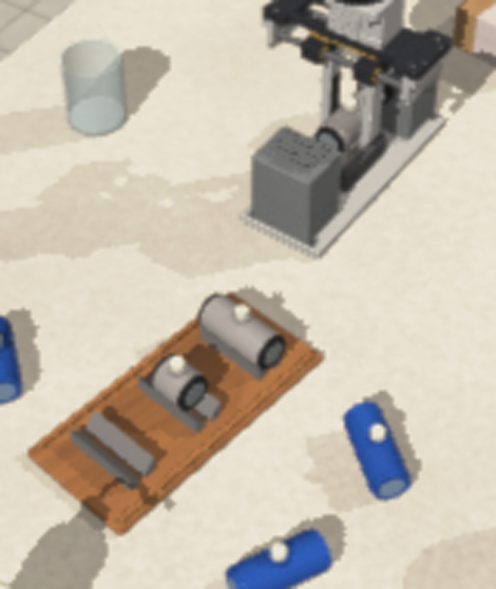

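View pics/wrist12.png

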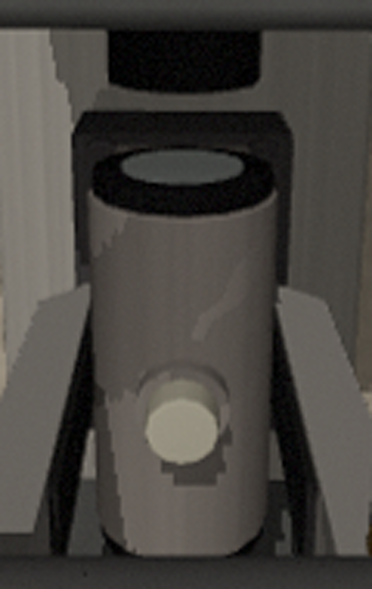

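View pics/scene12.png

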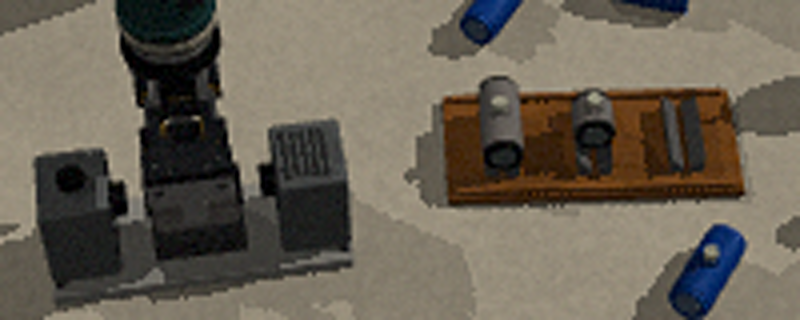

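```bash
python3 -m handwheel '[{"delta_pos":[-0.2,0.4,0],"yaw":0},{"delta_pos":[-0.2,0.6,0],"yaw":0},{"delta_pos":[-0.2,0.6,0],"yaw":0},{"delta_pos":[-0.2,0.6,0],"yaw":0},{"delta_pos":[-0.2,0.6,0],"yaw":0},{"delta_pos":[-0.2,0.6,0],"yaw":0}]'
python3 - <<'E'
from bench import robot
import numpy as np
F=[]
for i in range(20):
    robot.snapshot("side"); o=robot.get_obs(); F.append(o["wrist_force"])
F=np.array(F);print(F[:5].mean(0).round(1),F[-5:].mean(0).round(1),o["tool_pos"],o["width"],o["time"])
E
```

```text
time: 20.6
tool_pos: [0.521, -0.1814, 0.0532]
ee_rot: [-1.572, -0.005, -0.052]
wrist_force: [-2.7, 3.2, 12.9]
width: 0.0356
[-3.1  3.2 13.1] [-3.2  2.9 12.8] [ 0.52097628 -0.18139493  0.05321498] 0.035415795333827306 21.6
```

A steady 13 N downward held for 1 s without creep. The blank is in its groove and the short cell hasn't been touched, so I'm handing in.

```bash
python3 - <<'E'
from bench import robot
print(robot.close_job()); o=robot.get_obs(); print(o["time"],o["wrist_force"],o["width"])
E
```

```text
the job is handed in; nothing more can be done
None
the job is handed in; nothing more can be done
```

The job is handed in at about 21.6 s of the 64 s allowed, and no verdict came back. The blank cell lies released in the empty groove of the case. The long steel sample cell is seated in the V-block, still gripped and pressed down.

**Blank:** it lies stopper up, about 1 mm from centre along the groove. The stopper leans about 3° sideways, within the limit.

**Sample, position:** its middle is within about 1 to 2.5 mm of midway between the lens noses. The estimates disagree by up to 2.5 mm, but even the worst is inside the 6 mm limit. The stopper is up and the cell lies parallel to the V.

**Sample, pressing:** the wrist showed a steady 13 N down for 1 s with no creep, and a finger opening of 35 mm. A sideways force of about 3 N remained, so I estimate roughly 12 N on one face and 8 N on the other. I could not measure the face forces directly.

**Bystanders:** the last pictures show the short cell in its place in the case. They also show the beaker and part of the carton, apparently unmoved. The wash bottle was outside the last crops, but the arm never went near it.

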